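# Present the next sample jar to the label scanner

### The arm

A 6-joint arm with a two-finger parallel gripper is mounted at the origin on the work surface. World frame = base frame: x ahead of the robot, y to its left, z up, the work surface at z = 0. Lengths are in m, angles in rad, forces in N, time in s.
With the tool pointing down it reaches from about 0.4 to 0.825 m from the base axis. Payload 7 kg.
Tool frame: the origin (TCP) lies at the centre of the arm's flange, where the gripper is bolted on; the fingertips stand 178 mm ahead of it and the grasp point (between the pads) lies ahead of it (tcp_to_grasp is the z of the grasp point in the tool frame, in m); z points along the fingers, x is the direction in which the jaws open and shut, and the axes are right-handed (so a half turn about z gives the same grasp; the last joint's range is limited). The gripper opens to 88 mm and grips with 3 to 60 N. Pads are 19 mm wide; open, the fingers measure 130 mm over their backs; the gripper's body (78 mm by 193 mm) begins 47 mm behind the grasp point.
Start: joints at [-0.835, 0.359, 0.012, 0, -1.224, -0.288], TCP at [0.292, -0.608, 0.405] pointing down, gripper open.
Joint ranges: [-3.07, 3.07], [-1.43, 2.12], [-1.02, 1.25], [-3.03, 1.67], [-3.05, -0], [-3.03, 3.03]. Speed limits (rad/s): [2.39, 2.39, 3.01, 3.14, 3.14, 3.14].

### API

Orientations are given as [roll, pitch, yaw] about the fixed x, y, z axes, in that order (R = Rz(yaw) Ry(pitch) Rx(roll)).
In Python, from station import get_state, grab_frame, job_done, tcp_to_grasp gives the robot as it stands.
- The arm moves only by the tool drive_tool, never from a script. Its argument "moves" is a list of rows, each a list of 7 numbers: the shift along the tool's x, y, z in mm, then the turn, a rotation vector about the tool's x, y, z in degrees, then the closure, from -1 (fully open) to 1 (shut), so that 0 is half open. In form: [[dx, dy, dz, ax, ay, az, claw], ...]. A call has 1 to 12 rows; each row is the pose to reach, as a shift and turn from the pose commanded when the call began, along the tool's axes at that moment; what a row does not reach only later rows make up. A row lasts 1/8 s, in which the tool goes at most 62.5 mm and 10.7 degrees, less where a joint would pass 70% of its speed; a pose out of reach is approached as far as the arm can. A call with a gripper value outside its range is refused whole. The fingers move at their own pace and stop on an object; "grip_force" is the grip in N (left out, the last holds). Time passes only in rows, so rows that repeat a pose let the fingers close. It gives the time, the measured TCP pose, the force and the opening at its end, in the units of the state.
- get_state(): the state, without advancing time (a new reading comes with each control period).
- grab_frame(name): name is "scene" or "top" or "wrist"; returns a dict with "img" (400x640x3 uint8, red, green, blue), "range_z" (400x640 float32, m along the optical axis (not along the pixel's ray), 0 where there is no reading), "fovy" (degrees; the focal length in pixels is half the picture's height over the tangent of half this angle, whatever the lens; pixels are square), "cx", "cy" (the principal point, pixels), "rvec" (rotation vector, rad) and "tvec" (3), from world to camera coordinates, as OpenCV has them. Camera axes: x right, y down, z forward; pixel columns grow to the right and rows downward; lengths in m; the calibration is good to about 2 mm. A picture is of the moment at which its call begins.
- job_done(): hands the job in, once; it reports no verdict.
The state is a dict: "t": time; "q": joint angles; "qd": joint speeds; "joint_efforts": joint torques, N m; "eef_pos": TCP position; "ee_rot": TCP orientation; "force": force on the tool from outside, world axes, zero at the start; "moment": the same for the moment, N m; "width": finger opening in m.
Only numpy, scipy, OpenCV 4.12 (cv2) and the standard library are available. Lean on these libraries where they do the work, as an engineer would, in place of code of your own. Each camera call takes 0.05 s, during which the arm holds its last target. There are 200 camera calls.

### The job

The disc on the black 'next' square of the white queue strip tells which jar to scan. Lift the jar with the cap of that colour out of the blue crate, stand it on the round grey mat and let go; then take it again and stand it centred on the scanner's round white pad, its label squarely facing the scanner's window, and let go. Set it down gently, keep the jars upright, and leave the other jars and the things on the bench where they are.

Things in the scene. Friction and masses are not known exactly. Their poses are not given: they have to be found in the camera images.
- jar_red: red-capped amber glass sample jar, loose, about 220 g: a plain upright cylinder 50 mm in diameter (body and cap alike), 110 mm high, the cap its top 21 mm. Origin: centre of its underside; z up, x out through the middle of its white label (dark bars, 25 to 75 mm up, about 45 degrees either side of x). A 9 mm black stripe on the cap (centre to rim, down its side) also points to x.
- jar_red_label (a point): the middle of the red-capped jar's label: on the jar's surface, 25 mm from its axis, 50 mm above its underside.
- jar_green: green-capped amber glass sample jar, loose, about 220 g: a plain upright cylinder 50 mm in diameter (body and cap alike), 110 mm high, the cap its top 21 mm. Origin: centre of its underside; z up, x out through the middle of its white label (dark bars, 25 to 75 mm up, about 45 degrees either side of x). A 9 mm black stripe on the cap (centre to rim, down its side) also points to x.
- jar_green_label (a point): the middle of the green-capped jar's label: on the jar's surface, 25 mm from its axis, 50 mm above its underside.
- jar_yellow: yellow-capped amber glass sample jar, loose, about 220 g: a plain upright cylinder 50 mm in diameter (body and cap alike), 110 mm high, the cap its top 21 mm. Origin: centre of its underside; z up, x out through the middle of its white label (dark bars, 25 to 75 mm up, about 45 degrees either side of x). A 9 mm black stripe on the cap (centre to rim, down its side) also points to x.
- jar_yellow_label (a point): the middle of the yellow-capped jar's label: on the jar's surface, 25 mm from its axis, 50 mm above its underside.
- crate: fixed blue open crate, 150 (its x) x 206 (its y) x 100 mm high, walls and floor 5 mm thick; two full-height dividers make three cells in a row along its y, each 140 (x) x 62 (y) mm inside, at y = -67, 0, +67 mm. One jar stands in each cell: fingers fit beside a jar only along the crate's x. Origin: centre of its underside.
- mat: round grey blotting mat fixed flat on the bench, 120 mm in diameter, 4 mm thick. Origin: centre of its underside.
- scanner: fixed scanner: base plate 6 mm thick with a flush round white pad (70 mm, yellow rim); beside it a grey block 100 mm wide, 58 deep, top 125 above the bench, its black window with a red bar facing the pad. Origin: at bench height below the pad's centre; x points level from pad to window, whose face is at x = 37 mm. A well-placed jar's x points along the scanner's x.
- scan_pad (a point): centre of the scanner's round pad, on its upper face, 6 mm above the bench.
- queue: white strip fixed flat on the bench, 56 (its x) x 160 (its y) x 6 mm, with three coloured discs in a row along its y, 50 mm apart. At its -y end a black square lies under the disc, with a black arrow head beyond it: the disc there tells which jar is next. Origin: centre of its underside.
- queue_next (a point): centre of the black 'next' square, on the strip's upper face.
- tag_red: red disc fixed on the queue strip, 32 mm in diameter, 6 mm thick; it stands for the red-capped jar. Origin: centre of its underside.
- tag_green: green disc fixed on the queue strip, 32 mm in diameter, 6 mm thick; it stands for the green-capped jar. Origin: centre of its underside.
- tag_yellow: yellow disc fixed on the queue strip, 32 mm in diameter, 6 mm thick; it stands for the yellow-capped jar. Origin: centre of its underside.
- beaker: bystander: loose glass beaker, rim 68 mm in diameter, 85 mm high. Origin: centre of its underside.
- reagent: bystander: loose amber reagent bottle with black cap, 60 mm in diameter, 130 mm high. Origin: centre of its underside.
- probe: bystander: loose black probe standing on its foot, foot 52 mm and shaft 38 mm in diameter, 105 mm high. Origin: centre of its underside.
Mind the look-alikes: they are no part of the job. What is shaped like the jar_yellow but purple is not meant.

How it is judged:
On the way:
1. the jar called by the queue strip stands upright and released on the grey mat (its centre within 40 mm of the mat's centre) (((horizontal distance between tag_red and queue_next below 0.02 m and horizontal distance between jar_red and mat below 0.04 m and height (world z) of jar_red below 0.011 m and angle between jar_red's own z axis and vertical below 0.08 rad and linear speed of jar_red below 0.02 m/s and angular speed of jar_red below 0.2 rad/s and contact force between the fingers and jar_red below 0.05 N) or (horizontal distance between tag_green and queue_next below 0.02 m and horizontal distance between jar_green and mat below 0.04 m and height (world z) of jar_green below 0.011 m and angle between jar_green's own z axis and vertical below 0.08 rad and linear speed of jar_green below 0.02 m/s and angular speed of jar_green below 0.2 rad/s and contact force between the fingers and jar_green below 0.05 N) or (horizontal distance between tag_yellow and queue_next below 0.02 m and horizontal distance between jar_yellow and mat below 0.04 m and height (world z) of jar_yellow below 0.011 m and angle between jar_yellow's own z axis and vertical below 0.08 rad and linear speed of jar_yellow below 0.02 m/s and angular speed of jar_yellow below 0.2 rad/s and contact force between the fingers and jar_yellow below 0.05 N))), for 0.2 s.
At the end, for the whole second after the job is handed in: The jar whose colour lies on the 'next' square stands upright (within 0.08 rad), at rest and released on the scanner's plate, its centre within 12 mm of the pad's centre, its label facing the window within 0.22 rad (about 12 degrees) (((horizontal distance between tag_red and queue_next below 0.02 m and horizontal distance between jar_red and scan_pad below 0.012 m and height (world z) of jar_red below 0.011 m and angle between jar_red's own z axis and vertical below 0.08 rad and linear speed of jar_red below 0.02 m/s and angular speed of jar_red below 0.2 rad/s and contact force between the fingers and jar_red below 0.05 N and angle between the x axis of jar_red and the x axis of scanner, either way round below 0.22 rad and x of jar_red_label in the frame of scanner above 0.008 m) or (horizontal distance between tag_green and queue_next below 0.02 m and horizontal distance between jar_green and scan_pad below 0.012 m and height (world z) of jar_green below 0.011 m and angle between jar_green's own z axis and vertical below 0.08 rad and linear speed of jar_green below 0.02 m/s and angular speed of jar_green below 0.2 rad/s and contact force between the fingers and jar_green below 0.05 N and angle between the x axis of jar_green and the x axis of scanner, either way round below 0.22 rad and x of jar_green_label in the frame of scanner above 0.008 m) or (horizontal distance between tag_yellow and queue_next below 0.02 m and horizontal distance between jar_yellow and scan_pad below 0.012 m and height (world z) of jar_yellow below 0.011 m and angle between jar_yellow's own z axis and vertical below 0.08 rad and linear speed of jar_yellow below 0.02 m/s and angular speed of jar_yellow below 0.2 rad/s and contact force between the fingers and jar_yellow below 0.05 N and angle between the x axis of jar_yellow and the x axis of scanner, either way round below 0.22 rad and x of jar_yellow_label in the frame of scanner above 0.008 m))); the robot touches nothing.
It fails at once if a jar is tipped by more than 0.5 rad (angle between any of jar_red, jar_green, jar_yellow's own z axis and vertical above 0.5 rad).
It fails at once if a jar that is not called is moved by more than 30 mm ((not (horizontal distance between tag_red and queue_next below 0.02 m) and distance of jar_red from where it was at the start of the episode above 0.03 m) or (not (horizontal distance between tag_green and queue_next below 0.02 m) and distance of jar_green from where it was at the start of the episode above 0.03 m) or (not (horizontal distance between tag_yellow and queue_next below 0.02 m) and distance of jar_yellow from where it was at the start of the episode above 0.03 m)).
It fails at once if the beaker, the reagent bottle or the probe is moved by more than 30 mm (distance of any of beaker, reagent, probe from where it was at the start of the episode above 0.03 m).
It fails at once if a jar bangs on the mat or the scanner with more than 60 N (contact force between any of jar_red, jar_green, jar_yellow and mat above 60 N or contact force between any of jar_red, jar_green, jar_yellow and scanner above 60 N).
It also fails if it takes over 64 s, if anything falls off the work surface, if the arm or the gripper's body presses on something with over 40 N, if the wrist force passes 120 N, or if a joint passes its speed limit or range.

## Working session

There is one attempt and no reset: what is moved stays moved. The work goes in short steps, Python scripts to look and compute and a tool call to move; the robot and the scene stay as the last step left them, time stands still between calls to the robot, and variables do not carry over. Pictures are saved under pics/ and viewed, about 8 in all and at most 12, crops included, and the job is handed in when it is done.

Besides the shell and the picture viewer there is one more tool, called after "Emit:" by a JSON object that holds its "fn" and its "kwargs". drive_tool: Moves the arm, as the interface text tells. Its arguments: {"type":"object","properties":{"moves":{"type":"array"},"grip_force":{"type":"number"}},"required":["moves"]}

```bash
mkdir -p pics; cat > h.py <<'E'
import numpy as np, cv2
from station import *
def grab(n):
    f=grab_frame(n); np.savez(''+n+'.npz',**f); return f
def load(n): return dict(np.load(''+n+'.npz'))
def save(f,name,box=None,k=1):
    im=f['img'][...,::-1]
    if box: im=im[box[1]:box[3],box[0]:box[2]]
    im=cv2.resize(im,None,fx=k,fy=k,interpolation=cv2.INTER_CUBIC); cv2.imwrite('pics/'+name,im)
def cam(f):
    R=cv2.Rodrigues(f['rvec'])[0]; F=200/np.tan(np.radians(f['fovy'])/2); return R,f['tvec'].reshape(3),F
def px2w(f,u,v,z=None):
    R,t,F=cam(f); d=np.array([(u-f['cx'])/F,(v-f['cy'])/F,1.])
    C=-R.T@t; w=R.T@d
    s=f['range_z'][int(round(v)),int(round(u))] if z is None else (z-C[2])/w[2]
    return C+s*w
def w2px(f,p):
    R,t,F=cam(f); c=R@np.array(p)+t; return F*c[0]/c[2]+f['cx'],F*c[1]/c[2]+f['cy']
E
python3 - <<'E'
from h import *
for n in('top','scene'):
    f=grab(n); save(f,n+'1.png'); R,t,F=cam(f); print(n,-R.T@t,R[2],F)
print(get_state(),tcp_to_grasp)
E
```

```text
top [0.38263095 0.05086876 1.00641965] [ 0.1998732   0.01064698 -0.97976392] 378.55490361107724
scene [1.08540622 0.19857761 0.94385793] [-0.50849727 -0.12026266 -0.85262384] 419.5334577298681
{'t': 0.1, 'q': array([-8.34914235e-01,  3.59333047e-01,  1.11774772e-02, -3.03452889e-04,
       -1.22408663e+00, -2.88067363e-01]), 'qd': array([ 0.00061928, -0.00147143,  0.003989  ,  0.00123506, -0.0004405 ,
       -0.0002286 ]), 'joint_efforts': array([-1.78187488e-04, -5.84165311e+01,  2.93754208e+01,  7.01545268e+00,
        1.02464916e-02, -6.61468243e-05]), 'eef_pos': array([ 0.29218545, -0.6083091 ,  0.40381734]), 'ee_rot': array([-3.14145537e+00, -1.46734491e-03,  2.01850763e+00]), 'force': array([-0.60255816, -0.62475916,  0.39412139]), 'moment': array([ 0.03238718, -0.02166535,  0.00128565]), 'width': 0.08766119159827969} 0.1593
```

View pics/top1.png

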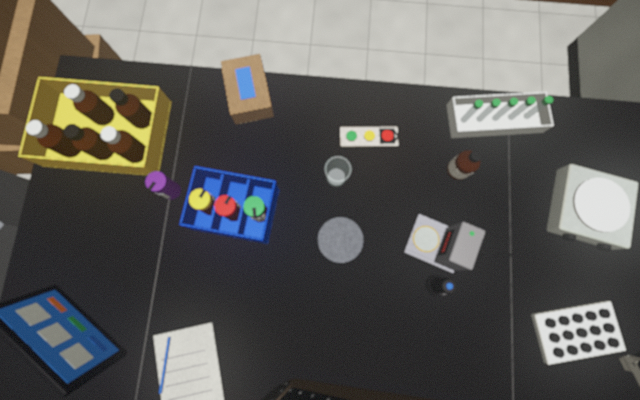

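View pics/scene1.png

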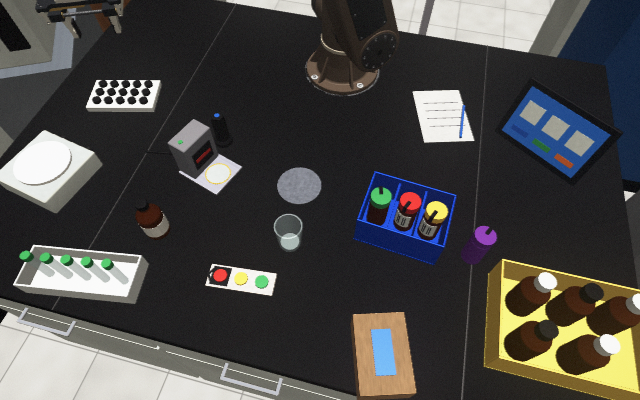

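The top view shows the queue strip with red on the black square at (388,136). The jars stand in the crate at yellow (200,199), red (225,205) and green (254,206), and a purple look-alike at (156,182) stands outside it. The mat is at (340,240) and the pad at (426,238). An enlarged composite should confirm this and give pixel positions.

```bash
python3 - <<'E'
from h import *
t=load('top');s=load('scene')
def c(f,b,k): return cv2.resize(f['img'][b[1]:b[3],b[0]:b[2],::-1],None,fx=k,fy=k,interpolation=cv2.INTER_CUBIC)
a=c(t,(175,160,285,250),3.5); b=c(t,(400,205,490,295),3.5)
d=c(s,(345,165,465,270),3.5-.5); e=c(t,(330,115,410,155),4)
im=np.zeros((600,800,3),np.uint8)
for x,(i,j) in((a,(0,0)),(b,(0,400)),(d,(320,0)),(e,(320,400))):
    h,w=min(x.shape[0],600-i),min(x.shape[1],800-j); im[i:i+h,j:j+w]=x[:h,:w]
cv2.imwrite('pics/comp.png',im)
E
```

```text
(no output)
```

View pics/comp.png

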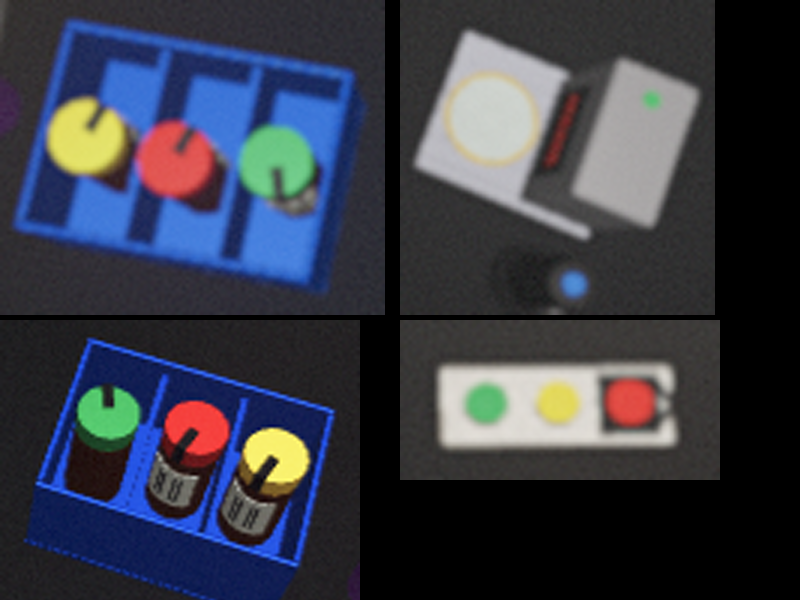

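Confirmed: the red disc lies on the black square, with the arrow beyond it. The red-capped jar is in the middle cell, and its stripe runs from crop (175,159) towards (192,128). Next I'll turn the pixels into positions.

```bash
python3 - <<'E'
from h import *
t=load('top');s=load('scene')
def A(x,y,x0,y0,z,f=t,k=3.5): return px2w(f,x0+(x+.5)/k-.5,y0+(y+.5)/k-.5,z)
a=lambda x,y,z:A(x,y,175,160,z); b=lambda x,y,z:A(x-400,y,400,205,z)
cs=[a(*p,.1) for p in((68,22),(352,72),(322,288),(17,228))]
print('crate',np.mean(cs,0)); 
for i in range(4):
    d=cs[(i+1)%4]-cs[i]; print(cs[i],np.linalg.norm(d),np.degrees(np.arctan2(d[1],d[0])))
r=a(175,159,.11); tip=a(190,128,.11); print('red',r,px2w(t,224.6,205.1)); d=tip-r; print(np.linalg.norm(d),np.degrees(np.arctan2(d[1],d[0])))
d3=lambda x,y,z:A(x,y-320,345,165,z,s,3)
r=d3(196,428,.11);tip=d3(180,452,.11); d=tip-r; print('scene red',r,np.linalg.norm(d),np.degrees(np.arctan2(d[1],d[0])))
print('pad',b(491,118,.006),px2w(t,425.6,238.4))
for p,q,z in(((465,31),(568,72),.006),((465,31),(415,165),.006),((620,58),(698,92),.125),((698,92),(655,228),.125),((572,195),(620,58),.125)):
    d=b(*q,z)-b(*p,z); print(np.linalg.norm(d),np.degrees(np.arctan2(d[1],d[0])))
print('padscene',px2w(s,218,174,.006))
print('mat',px2w(t,340.3,240,.004),px2w(s,299.5,185,.004))
for n,p,z in(('beaker',(338,168),.085),('reag',(467,159),.13),('probe',(448,286),.105),('purple',(156,182),.11)): print(n,px2w(t,*p,z))
E
```

```text
crate [0.53519684 0.27086509 0.1       ]
[0.61980223 0.36875096 0.1       ] 0.2050995531140012 -95.24204775374957
[0.60106364 0.16450921 0.1       ] 0.15254333205338394 178.45423514742424
[0.44857582 0.16862413 0.1       ] 0.21416580228962218 83.89684912618533
[0.47134566 0.38157606 0.1       ] 0.1490095220111615 -4.937500207575513
red [0.52688383 0.27762281 0.11      ] [0.525573   0.27577637 0.11766436]
0.023641025851804026 -18.208071107796126
scene red [0.52535474 0.27922481 0.11      ] 0.02654453865764059 -19.707589949581536
pad [ 0.50095942 -0.23653879  0.006     ] [ 0.50056026 -0.23575779  0.00833671]
0.08301052670722191 -107.3743160190196
0.11042028200816129 161.96246725020978
0.05545727984235439 -109.43619037339265
0.09640599590853263 162.82816028583053
0.09877832505139898 -18.167750182577514
padscene [ 0.50288363 -0.23226287  0.006     ]
mat [ 0.47736871 -0.01210285  0.004     ] [ 0.48008649 -0.00722604  0.004     ]
beaker [0.6500938  0.01198033 0.085     ]
reag [ 0.68686885 -0.29546239  0.13      ]
probe [ 0.38302789 -0.26304378  0.105     ]
purple [0.5689464  0.45112258 0.11      ]
```

```bash
cat >> h.py <<'E'
from scipy.spatial.transform import Rotation as Ro
def go(p,yaw_deg):
    """shift mm, rotvec deg in tool axes to reach grasp point p (tool down)"""
    s=get_state(); R=Ro.from_euler('xyz',s['ee_rot']); T=Ro.from_euler('xyz',[np.pi,0,np.radians(yaw_deg)])
    tcp=np.array(p)+[0,0,tcp_to_grasp]
    d=R.inv().apply(tcp-s['eef_pos'])*1e3; r=np.degrees((R.inv()*T).as_rotvec())
    return np.round(np.r_[d,r],1)
E
python3 - <<'E'
from h import *
print(go([.526,.278,.25],175), go([.40,-.2,.25],145))
E
```

```text
[ 6.977e+02  5.945e+02 -4.500e+00  0.000e+00 -1.000e-01 -5.930e+01] [ 3.214e+02  2.739e+02 -5.000e+00  0.000e+00 -1.000e-01 -2.930e+01]
```

Emit:
{"fn": "drive_tool", "kwargs": {"moves": [[20,17,0,0,0,-2,-0.6],[60,51,0,0,0,-5,-0.6],[105,89,0,0,0,-9,-0.6],[150,127,0,0,0,-13,-0.6],[195,166,0,0,0,-17,-0.6],[240,204,0,0,0,-21,-0.6],[285,242,0,0,0,-25,-0.6],[330,281,0,0,0,-28,-0.6],[375,319,0,0,0,-32,-0.6],[420,357,0,0,0,-36,-0.6],[450,383,0,0,0,-39,-0.6],[465,396,0,0,0,-40,-0.6]], "grip_force": 25}}

```text
t: 1.6
eef_pos: [0.448, -0.0158, 0.4045]
ee_rot: [3.142, -0.0, 2.72]
force: [-0.3, -0.6, 0.9]
width: 0.0704
```

```bash
python3 - <<'E'
from h import *
print(go([.526,.278,.25],175)); s=get_state(); print(s['t'],s['q'],s['width'])
E
```

```text
[ 49.1 300.   -4.7   0.   -0.  -19.2]
1.6 [ 4.06681074e-01 -2.49622339e-02 -4.60746942e-01 -1.96878322e-04
 -1.13506954e+00 -8.28124345e-01] 0.07040226427253735
```

Emit:
{"fn": "drive_tool", "kwargs": {"moves": [[4,24,0,0,0,-2,-0.6],[11,65,0,0,0,-5,-0.6],[18,110,0,0,0,-8,-0.6],[26,160,0,0,0,-11,-0.6],[34,210,0,0,0,-14,-0.6],[41,250,0,0,0,-17,-0.6],[46,283,0,0,0,-19,-0.6],[49,300,0,0,0,-19,-0.6],[49,300,0,0,0,-19,-0.6],[49,300,0,0,0,-19,-0.6]]}}

```text
t: 2.85
eef_pos: [0.5266, 0.2749, 0.4046]
ee_rot: [-3.141, -0.0, 3.048]
force: [-0.3, -0.5, -0.1]
width: 0.0702
```

```bash
python3 - <<'E'
from h import *
f=grab('wrist'); save(f,'w1.png'); R,t,F=cam(f); print(-R.T@t,R,F)
E
```

```text
[0.52001811 0.20161978 0.38460211] [[-9.95518764e-01  9.45615278e-02 -7.12640201e-04]
 [ 9.07377158e-02  9.57330490e-01  2.74381120e-01]
 [ 2.66281301e-02  2.73086890e-01 -9.61620764e-01]] 349.81626197864335
```

View pics/w1.png

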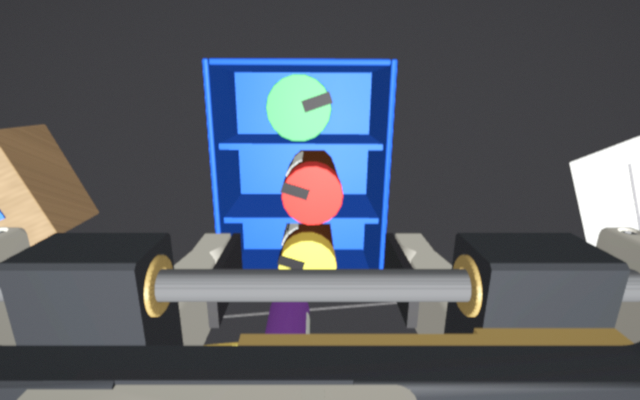

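The wrist view shows the red cap centred at (313,194), with its stripe running to the rim at (283,188). The crate's far rim spans (204,61) to (396,61), so the tool is aligned with it.

```bash
python3 - <<'E'
from h import *
f=load('wrist'); s=get_state()
im=f['img'].astype(int); m=((im[...,0]>150)&(im[...,1]<90)&(im[...,2]<110)).astype(np.uint8)
m[:150]=0; n,l,st,ce=cv2.connectedComponentsWithStats(m); i=1+np.argmax(st[1:,4])
c=max(cv2.findContours((l==i).astype(np.uint8),0,1)[0],key=len); (u,v),r=cv2.minEnclosingCircle(c); print(u,v,r)
for q in((u,v),(313,194)):
    p=px2w(f,*q,.115); print(p, px2w(f,q[0]+8,q[1]+8))
t=px2w(f,284.,188.,.115)-p; print(np.linalg.norm(t),np.degrees(np.arctan2(t[1],t[0])))
a,b=px2w(f,204,61,.1),px2w(f,396,61,.1); print(a,b,np.linalg.norm(b-a),np.degrees(np.arctan2(*(b-a)[1::-1])))
a,b=px2w(f,214,170,.1),px2w(f,388,170,.1);print('mid',(a+b)/2,np.linalg.norm(b-a))
print(np.degrees(s['ee_rot'][2]))
E
```

```text
311.0 180.0 26.076908111572266
[0.52757346 0.26640443 0.115     ] [0.52184877 0.27346135 0.1152729 ]
[0.52708218 0.27803501 0.115     ] [0.52128997 0.28529598 0.11508641]
0.02365609521188563 -17.55420318910223
[0.60036033 0.1693565  0.1       ] [0.45449122 0.18322124 0.1       ] 0.14652654706237833 174.570397717448
mid [0.53544992 0.26073476 0.1       ] 0.14436691116645836
174.60117068431927
```

```bash
python3 - <<'E'
from h import *
print(go([.527,.278,.09],174.6))
E
```

```text
[-1.000e-01  3.300e+00  1.555e+02 -0.000e+00 -0.000e+00  0.000e+00]
```

Emit:
{"fn": "drive_tool", "kwargs": {"moves": [[0,3,10,0,0,0,-0.5],[0,3,35,0,0,0,-0.5],[0,3,65,0,0,0,-0.5],[0,3,90,0,0,0,-0.5],[0,3,110,0,0,0,-0.5],[0,3,125,0,0,0,-0.5],[0,3,138,0,0,0,-0.5],[0,3,148,0,0,0,-0.5],[0,3,154,0,0,0,-0.5],[0,3,155,0,0,0,-0.5],[0,3,155,0,0,0,-0.5]]}}

```text
t: 4.28
eef_pos: [0.5273, 0.2788, 0.25]
ee_rot: [3.141, 0.0, 3.048]
force: [-0.6, -0.2, -0.4]
width: 0.0656
```

Emit:
{"fn": "drive_tool", "kwargs": {"moves": [[0,0,0,0,0,0,-0.3],[0,0,0,0,0,0,0],[0,0,0,0,0,0,0.4],[0,0,0,0,0,0,0.6],[0,0,0,0,0,0,0.6],[0,0,0,0,0,0,0.6],[0,0,0,0,0,0,0.6]]}}

```text
t: 5.15
eef_pos: [0.5272, 0.2788, 0.2499]
ee_rot: [3.141, 0.0, 3.048]
force: [-0.1, 0.7, 4.4]
width: 0.0497
```

Emit:
{"fn": "drive_tool", "kwargs": {"moves": [[0,0,-4,0,0,0,0.6],[0,0,-15,0,0,0,0.6],[0,0,-35,0,0,0,0.6],[0,0,-60,0,0,0,0.6],[0,0,-85,0,0,0,0.6],[0,0,-110,0,0,0,0.6],[0,0,-130,0,0,0,0.6],[0,0,-142,0,0,0,0.6],[0,0,-145,0,0,0,0.6]]}}

```text
t: 6.28
eef_pos: [0.5271, 0.2787, 0.3953]
ee_rot: [3.141, 0.0, 3.048]
force: [0.3, 0.4, -2.8]
width: 0.0499
```

```bash
python3 - <<'E'
from h import *
print(go([.478,-.010,.235],174.6),get_state()['force'],get_state()['width'])
E
```

```text
[ 2.20e+01 -2.92e+02  8.00e-01  0.00e+00  0.00e+00  1.00e-01] [ 0.28926201  0.39343068 -2.82833982] 0.0499287169329213
```

Emit:
{"fn": "drive_tool", "kwargs": {"moves": [[1,-10,0,0,0,0,0.6],[3,-35,0,0,0,0,0.6],[6,-75,0,0,0,0,0.6],[9,-120,0,0,0,0,0.6],[12,-165,0,0,0,0,0.6],[15,-210,0,0,0,0,0.6],[19,-250,0,0,0,0,0.6],[21,-278,0,0,0,0,0.6],[22,-290,0,0,0,0,0.6],[22,-292,0,0,0,0,0.6],[22,-292,0,0,0,0,0.6]]}}

```text
t: 7.65
eef_pos: [0.4781, -0.0098, 0.3946]
ee_rot: [3.142, -0.0, 3.048]
force: [-0.0, -0.2, -1.5]
width: 0.05
```

Emit:
{"fn": "drive_tool", "kwargs": {"moves": [[0,0,10,0,0,0,0.6],[0,0,35,0,0,0,0.6],[0,0,65,0,0,0,0.6],[0,0,95,0,0,0,0.6],[0,0,115,0,0,0,0.6],[0,0,128,0,0,0,0.6],[0,0,135,0,0,0,0.6],[0,0,138,0,0,0,0.6],[0,0,140,0,0,0,0.6],[0,0,141,0,0,0,0.6]]}}

```text
t: 8.9
eef_pos: [0.4782, -0.01, 0.254]
ee_rot: [3.141, 0.001, 3.048]
force: [-0.8, 0.9, -2.1]
width: 0.0498
```

Now I'll lower in 1 mm steps.

Emit:
{"fn": "drive_tool", "kwargs": {"moves": [[0,0,1,0,0,0,0.6],[0,0,2,0,0,0,0.6],[0,0,3,0,0,0,0.6],[0,0,4,0,0,0,0.6],[0,0,4,0,0,0,0.6]]}}

```text
t: 9.52
eef_pos: [0.478, -0.01, 0.2496]
ee_rot: [-3.142, -0.0, 3.048]
force: [0.7, -0.8, -2.1]
width: 0.0494
```

Emit:
{"fn": "drive_tool", "kwargs": {"moves": [[0,0,0.5,0,0,0,0.6],[0,0,1,0,0,0,0.6],[0,0,1,0,0,0,0.6]]}}

```text
t: 9.9
eef_pos: [0.4781, -0.01, 0.2489]
ee_rot: [-3.142, 0.0, 3.048]
force: [-1.7, 0.4, 2.9]
width: 0.0499
```

Emit:
{"fn": "drive_tool", "kwargs": {"moves": [[0,0,0,0,0,0,0.05],[0,0,0,0,0,0,-0.15],[0,0,0,0,0,0,-0.4],[0,0,0,0,0,0,-0.6],[0,0,0,0,0,0,-0.6],[0,0,0,0,0,0,-0.6]]}}

```text
t: 10.65
eef_pos: [0.4781, -0.01, 0.2486]
ee_rot: [-3.142, -0.0, 3.048]
force: [0.5, -0.5, 0.7]
width: 0.0697
```

Emit:
{"fn": "drive_tool", "kwargs": {"moves": [[0,0,-10,0,0,0,-0.6],[0,0,-35,0,0,0,-0.6],[0,0,-70,0,0,0,-0.6],[0,0,-105,0,0,0,-0.6],[0,0,-135,0,0,0,-0.6],[0,0,-150,0,0,0,-0.6],[0,0,-155,0,0,0,-0.6],[0,0,-155,0,0,0,-0.6]]}}

```text
t: 11.65
eef_pos: [0.4779, -0.01, 0.4031]
ee_rot: [-3.141, -0.001, 3.048]
force: [-0.3, 1.0, -0.2]
width: 0.0699
```

```bash
python3 - <<'E'
from h import *
f=grab('wrist'); t=grab('top'); s=get_state(); print(s['eef_pos'],s['width'])
im=np.vstack([cv2.resize(f['img'][130:260,220:400],None,fx=3,fy=3,interpolation=cv2.INTER_CUBIC),np.zeros((210,540,3),np.uint8)])
b=cv2.resize(t['img'][195:285,310:490],None,fx=3,fy=3,interpolation=cv2.INTER_CUBIC)
im[390:]=b[30:240]; cv2.imwrite('pics/w2.png',im[...,::-1])
E
```

```text
[ 0.47780624 -0.0100257   0.40250192] 0.07030718794901292
```

View pics/w2.png

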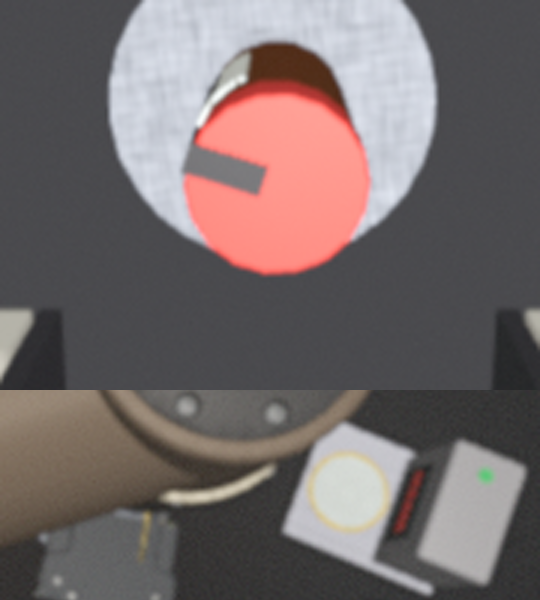

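The jar stands upright and released on the mat. Its cap centre is at crop (277,183) and the stripe's rim end at (188,160).

```bash
python3 - <<'E'
from h import *
f=load('wrist'); q=lambda x,y:px2w(f,220+(x+.5)/3-.5,130+(y+.5)/3-.5,.114)
c=q(277,183);t=q(188,160);i=q(263,181); print(c,px2w(f,314,200))
for a,b in((c,t),(i,t)): d=b-a; print(np.linalg.norm(d),np.degrees(np.arctan2(d[1],d[0])))
E
```

```text
[ 0.47870943 -0.00978678  0.114     ] [ 0.47785523 -0.0017388   0.1134923 ]
0.024341723133427834 -20.38865424499605
0.020610659138005565 -21.58595390960185
```

Emit:
{"fn": "drive_tool", "kwargs": {"moves": [[0,0,0,0,0,-8,-0.6],[0,0,0,0,0,-18,-0.6],[0,0,0,0,0,-28,-0.6],[0,0,0,0,0,-38,-0.6],[0,0,0,0,0,-48,-0.6],[0,0,0,0,0,-58,-0.6],[0,0,0,0,0,-67,-0.6],[0,0,0,0,0,-74,-0.6],[0,0,0,0,0,-76,-0.6],[0,0,0,0,0,-76,-0.6]]}}

```text
t: 13.0
eef_pos: [0.478, -0.01, 0.4031]
ee_rot: [3.141, -0.001, -1.91]
force: [-0.1, 0.3, -0.3]
width: 0.0705
```

Emit:
{"fn": "drive_tool", "kwargs": {"moves": [[0,0,15,0,0,0,-0.6],[0,0,45,0,0,0,-0.6],[0,0,75,0,0,0,-0.6],[0,0,105,0,0,0,-0.6],[0,0,128,0,0,0,-0.6],[0,0,144,0,0,0,-0.6],[0,0,152,0,0,0,-0.6],[0,0,153,0,0,0,-0.6],[0,0,153,0,0,0,-0.6]]}}

```text
t: 14.12
eef_pos: [0.4782, -0.0099, 0.251]
ee_rot: [-3.141, 0.0, -1.909]
force: [-0.3, -0.0, -0.8]
width: 0.0699
```

Emit:
{"fn": "drive_tool", "kwargs": {"moves": [[0,0,0,0,0,0,-0.3],[0,0,0,0,0,0,0],[0,0,0,0,0,0,0.4],[0,0,0,0,0,0,0.6],[0,0,0,0,0,0,0.6],[0,0,0,0,0,0,0.6],[0,0,0,0,0,0,0.6]]}}

```text
t: 15.0
eef_pos: [0.4782, -0.0099, 0.2509]
ee_rot: [-3.141, 0.0, -1.908]
force: [-0.4, 0.6, 4.4]
width: 0.0496
```

Emit:
{"fn": "drive_tool", "kwargs": {"moves": [[0,0,-4,0,0,0,0.6],[0,0,-15,0,0,0,0.6],[0,0,-35,0,0,0,0.6],[0,0,-60,0,0,0,0.6],[0,0,-85,0,0,0,0.6],[0,0,-105,0,0,0,0.6],[0,0,-125,0,0,0,0.6],[0,0,-137,0,0,0,0.6],[0,0,-140,0,0,0,0.6]]}}

```text
t: 16.12
eef_pos: [0.478, -0.01, 0.3913]
ee_rot: [-3.141, 0.001, -1.908]
force: [0.4, -0.2, -2.4]
width: 0.0498
```

```bash
python3 - <<'E'
from h import *
s=get_state(); print(s['t'],s['eef_pos'],np.degrees(s['ee_rot'][2]),s['width'],s['q'])
print(go([.501,-.236,.228],162))
t=grab('top'); save(t,'pad.png',(395,200,495,290),6)
E
```

```text
16.125 [ 0.47798651 -0.00999169  0.39132167] -109.34547116714394 0.049761101402027885 [ 3.91837443e-01  3.94745037e-02 -4.27342295e-01 -1.60477754e-04
 -1.10288643e+00  8.41388716e-01]
[ 2.056e+02 -9.660e+01  3.900e+00  0.000e+00  1.000e-01  8.870e+01]
```

View pics/pad.png

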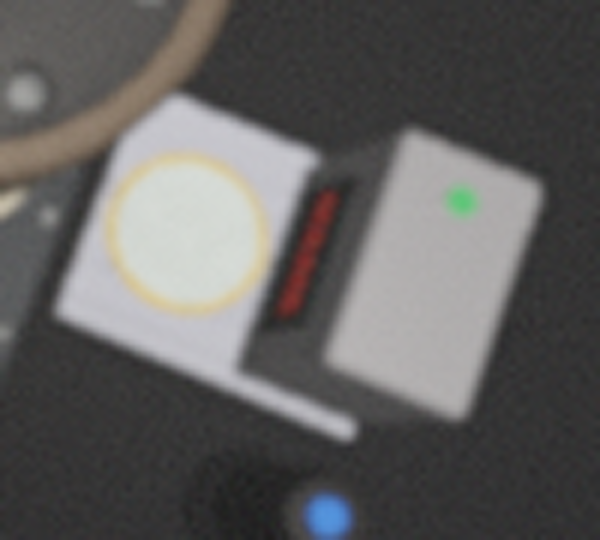

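```bash
python3 - <<'E'
from h import *
for n,b in(('top',(405,215,445,262)),('scene',(195,155,240,192))):
    f=load(n); im=cv2.resize(f['img'],None,fx=4,fy=4,interpolation=cv2.INTER_CUBIC)
    hsv=cv2.cvtColor(im,cv2.COLOR_RGB2HSV); m=((hsv[...,0]>14)&(hsv[...,0]<36)&(hsv[...,1]>35)&(hsv[...,2]>110)).astype(np.uint8)
    k=np.zeros_like(m); k[b[1]*4:b[3]*4,b[0]*4:b[2]*4]=1; m&=k
    c=cv2.convexHull(np.argwhere(m)[:,::-1].astype(np.int32)); e=cv2.fitEllipse(c); u,v=(np.array(e[0])+.5)/4-.5
    print(n,u,v,e[1],px2w(f,u,v,.006))
    M=np.array([px2w(f,(x+.5)/4-.5,(y+.5)/4-.5,.006)[:2] for x,y in c[:,0]],np.float32); print(cv2.minEnclosingCircle(M))
E
```

```text
top 421.78564453125 233.11399841308594 (114.51131439208984, 169.22854614257812) [ 0.51397089 -0.22594673  0.006     ]
((0.5147388577461243, -0.22522421181201935), 0.053897712379693985)
scene 217.57315063476562 173.23670959472656 (85.05915069580078, 107.5639419555664) [ 0.50077644 -0.23434235  0.006     ]
((0.5003710985183716, -0.23411542177200317), 0.037118133157491684)
```

Emit:
{"fn": "drive_tool", "kwargs": {"moves": [[8,-4,0,0,0,8,0.6],[22,-10,0,0,0,17,0.6],[42,-20,0,0,0,26,0.6],[65,-30,0,0,0,35,0.6],[88,-41,0,0,0,44,0.6],[110,-52,0,0,0,53,0.6],[132,-62,0,0,0,62,0.6],[155,-73,0,0,0,71,0.6],[178,-84,0,0,0,80,0.6],[196,-92,0,0,0,86,0.6],[204,-96,0,0,0,88.5,0.6],[205.5,-96.5,0,0,0,88.7,0.6]]}}

```text
t: 17.68
eef_pos: [0.5009, -0.2361, 0.3899]
ee_rot: [-3.142, -0.001, 2.827]
force: [-0.0, -0.2, -2.9]
width: 0.0497
```

```bash
python3 - <<'E'
from h import *
f=grab('wrist'); save(f,'w3.png'); print(get_state()['eef_pos'])
E
```

```text
[ 0.50096294 -0.23581724  0.3901134 ]
```

View pics/w3.png

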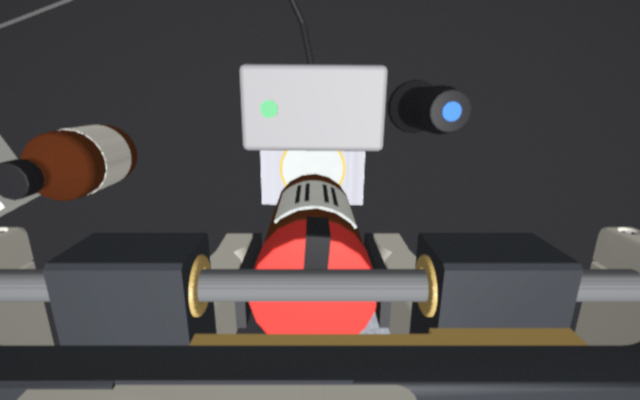

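The label faces the window, the stripe is vertical at column ~317, and the block's edges are level. Visible points are block corners (242,66), (386,67), (244,150), (384,150) and plate corners (261,204), (365,204). I'll check these against the pad estimate.

```bash
python3 - <<'E'
from h import *
f=load('wrist'); R=lambda a,b,z:(px2w(f,*a,z),px2w(f,*b,z))
for a,b,z in(((242,66),(386,67),.125),((244,150),(384,150),.125),((261,204),(365,204),.006)):
    p,q=R(a,b,z); d=p-q; print(p,q,np.linalg.norm(d),np.degrees(np.arctan2(d[1],d[0])))
p,q=R((244,150),(384,150),.125); x=np.array([np.cos(np.radians(-108)),np.sin(np.radians(-108)),0])
print('pad from block',(p+q)/2-.037*x)
a,b=px2w(f,282,166,.006),px2w(f,344,166,.006); print('chord',(a+b)/2,np.linalg.norm(a-b))
print(go([.501,-.236,.097],162))
E
```

```text
[ 0.5169604  -0.33739645  0.125     ] [ 0.42688429 -0.30735693  0.125     ] 0.09495303566398415 -18.44305266083381
[ 0.53578915 -0.28508095  0.125     ] [ 0.44224928 -0.25456164  0.125     ] 0.09839276531288048 -18.069984337968428
[ 0.56743439 -0.21395035  0.006     ] [ 0.45959396 -0.17876273  0.006     ] 0.11343599691915542 -18.07116356222263
pad from block [ 0.50045284 -0.2346322   0.125     ]
chord [ 0.50046097 -0.23642026  0.006     ] 0.06557242509366466
[-2.000e-01 -2.000e-01  1.338e+02 -0.000e+00 -1.000e-01  0.000e+00]
```

Emit:
{"fn": "drive_tool", "kwargs": {"moves": [[0,0,10,0,0,0,0.6],[0,0,35,0,0,0,0.6],[0,0,65,0,0,0,0.6],[0,0,92,0,0,0,0.6],[0,0,112,0,0,0,0.6],[0,0,124,0,0,0,0.6],[0,0,130,0,0,0,0.6],[0,0,132,0,0,0,0.6],[0,0,133,0,0,0,0.6],[0,0,134,0,0,0,0.6]]}}

```text
t: 18.98
eef_pos: [0.5012, -0.2359, 0.2572]
ee_rot: [3.141, 0.001, 2.827]
force: [0.3, 0.6, -2.4]
width: 0.05
```

Emit:
{"fn": "drive_tool", "kwargs": {"moves": [[0,0,0.7,0,0,0,0.6],[0,0,1.4,0,0,0,0.6],[0,0,2,0,0,0,0.6],[0,0,2.5,0,0,0,0.6],[0,0,2.5,0,0,0,0.6]]}}

```text
t: 19.6
eef_pos: [0.501, -0.2359, 0.2541]
ee_rot: [-3.142, -0.0, 2.827]
force: [0.1, 0.4, -1.9]
width: 0.0496
```

Emit:
{"fn": "drive_tool", "kwargs": {"moves": [[0,0,0.5,0,0,0,0.6],[0,0,1,0,0,0,0.6],[0,0,1.4,0,0,0,0.6],[0,0,1.4,0,0,0,0.6]]}}

```text
t: 20.1
eef_pos: [0.501, -0.2359, 0.253]
ee_rot: [-3.142, 0.0, 2.827]
force: [-0.5, 0.5, 1.6]
width: 0.05
```

Contact: the force rose by about 3.5 N. Releasing and rising.

Emit:
{"fn": "drive_tool", "kwargs": {"moves": [[0,0,0,0,0,0,0.05],[0,0,0,0,0,0,-0.15],[0,0,0,0,0,0,-0.4],[0,0,0,0,0,0,-0.6],[0,0,0,0,0,0,-0.6],[0,0,0,0,0,0,-0.6]]}}

```text
t: 20.85
eef_pos: [0.5011, -0.2359, 0.2527]
ee_rot: [3.142, 0.0, 2.827]
force: [-0.1, 0.6, 0.4]
width: 0.0698
```

Emit:
{"fn": "drive_tool", "kwargs": {"moves": [[0,0,-10,0,0,0,-0.6],[0,0,-35,0,0,0,-0.6],[0,0,-70,0,0,0,-0.6],[0,0,-105,0,0,0,-0.6],[0,0,-135,0,0,0,-0.6],[0,0,-150,0,0,0,-0.6],[0,0,-155,0,0,0,-0.6],[0,0,-155,0,0,0,-0.6]]}}

```text
t: 21.85
eef_pos: [0.5009, -0.2358, 0.4071]
ee_rot: [3.142, -0.001, 2.827]
force: [0.0, -1.5, -0.0]
width: 0.0695
```

```bash
python3 - <<'E'
from h import *
f=grab('wrist'); save(f,'w4.png',(200,50,440,250),3); print(get_state()['eef_pos'],get_state()['t'])
E
```

```text
[ 0.50081942 -0.2357371   0.40667273] 21.9
```

View pics/w4.png

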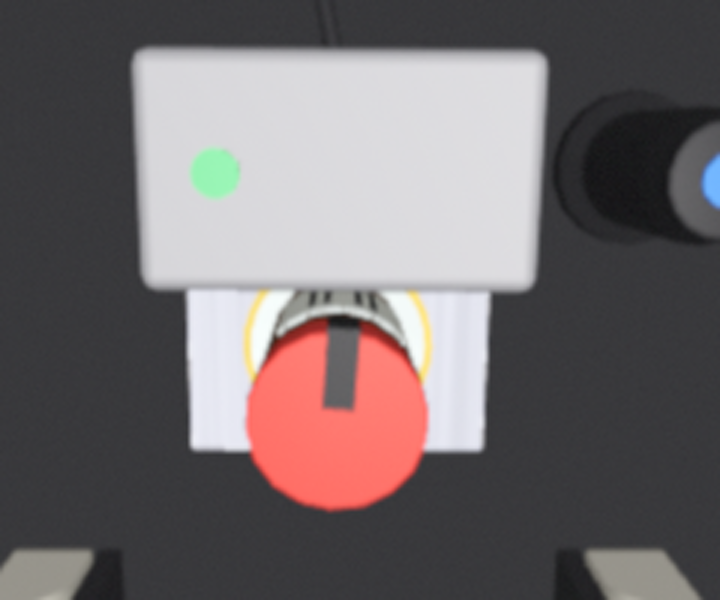

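The jar stands upright on the pad with its label towards the window. Its cap centre is at crop (338,418) and the stripe runs up to (344,318).

```bash
python3 - <<'E'
from h import *
f=load('wrist'); q=lambda x,y,z:px2w(f,200+(x+.5)/3-.5,50+(y+.5)/3-.5,z)
c=q(338,418,.116);t=q(344,323,.116);i=q(339,409,.116)
print('jar',c,px2w(f,312,190))
for a in(c,i): d=t-a; print(np.linalg.norm(d),np.degrees(np.arctan2(d[1],d[0])))
a,b=q(245,345,.006),q(431,345,.006); print('pad chord',(a+b)/2,np.linalg.norm(a-b))
job_done()
E
```

```text
jar [ 0.50116375 -0.23621664  0.116     ] [ 0.50163886 -0.23562233  0.11643767]
0.025709923487925404 -111.58675325434956
0.02321077220016207 -111.30295114322648
pad chord [ 0.501808   -0.23451496  0.006     ] 0.068595406245709
the job is handed in; nothing more can be done
```

The red-capped jar, which the red disc on the black 'next' square called for, now stands released on the scanner pad with its label facing the window. I lifted it from the crate's middle cell, set it on the mat and let go. I then took it again across the label, so that no finger had to fit between jar and window, and set it on the pad. The job was handed in at about 22 s.

The last wrist-camera check showed:
- **Position:** the jar's centre is about 1–2 mm from the pad's centre (limit 12 mm).
- **Height:** the cap top measured 0.116 m, as expected for a jar standing on the 6 mm plate.
- **Label:** it points about 3.5° off the scanner's axis (limit about 12°).
- **Contact:** the force readings changed by only about 4–5 N at each set-down, and the gripper was open and well above the jar at hand-in.

No check failed. Two automatic colour fits, one for the red cap and one for the pad in the top view, were thrown off by other objects. I discarded them and used the positions I read off the pictures, which agreed within about 2 mm. I did not take a final overall picture of the other jars and bench items, but the arm stayed clear of them and I saw no unexpected forces.

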